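Change the load of a flask shaker and set its timer and speed to suit

TASK

Bring the flask shaker's lever fully home to stop (leaning toward the robot's side of the table) and only then move the amber jar from its platform to the low metal tray, upright. Stand every square white-capped sample flask from the right half of the table, two to four of them (the row against the back wall stays), upright on the platform, then turn the dial so that its pointer stands at the mark for the number of flasks loaded (one click per flask, counted clockwise from the dot, which is zero). Last of all start it: lever all the way to the fast mark (leaning away) if there are only two flasks, upright to the slow mark if there are three or four; leave the other things on the table where they are.

Things in the scene. Friction and masses are not known exactly. Their poses are not given: they have to be found in the camera images.
- shaker: Flask shaker, fixed to the table, 236 x 360 mm; origin under its centre, x away from the robot, y left, z up; place and yaw vary. Its left part is the platform; the right part is the control panel, a white block of 236 x 112 mm with its top 55 mm over the table and its centre line at y = -120 mm, with dial (nearer the robot) and lever.
- platform (a point): Centre of the top face of the shaker's platform: black rubber, 228 x 228 mm, 35 mm over the table, aluminium rim 5 mm high round it; axes as the shaker's.
- dial (a joint): Dial angle, rad, growing clockwise seen from above. Eight detents 0.5 rad apart: mark k (0 to 7) is at 0.5 k; stops at -0.12 and 3.62. Mark 0 is a round dot, 1.75 rad counter-clockwise of the shaker's +x as seen from above; seven ticks follow clockwise. A click takes about 0.1 N m; let go near a mark it settles there. Starts at mark 5, 6 or 7.
- dial_grip (a point): On the dial's vertical axis, in its grip: a black bar 46 x 14 mm, flanks 9.5 to 39.5 mm over the panel top, this point 29.5 mm over it (84.5 mm over the table), 62 mm nearer the robot than the shaker's centre. At angle q the bar's pointer end (white stripe) points 1.75 - q rad counter-clockwise of the shaker's +x. Round skirt 54 mm across under it.
- lever (a joint): Speed lever angle, rad, about the shaker's y. 0 = stop, leaning 0.6 rad toward the robot (shaker -x); 0.6 = slow, upright; 1.2 = fast, leaning 0.6 rad away (+x); end stops at 0 and 1.3. White studs on the cheeks mark the three. It stays where it is left (friction 0.12 N m, 1.5 N at the grip). Starts at 0.5 to 1.2.
- lever_hinge (a point): Point on the lever's hinge axis, 61 mm over the table, 62 mm farther from the robot than the shaker's centre, on the panel's centre line; axes as the shaker's. Steel cheeks, 32 mm wide together, reach 30 mm over the panel top round it.
- lever_grip (a point): Point in the lever's round black grip (16 mm thick, 40 mm long), 80 mm from the hinge along the lever; the lever's end is 96 mm from the hinge.
- jar: Amber jar with white screw cap, 45 mm across, 55 mm tall, about 90 g; origin at the centre of its underside, z up. It starts on the platform.
- tray: Low square tray of bare aluminium, 116 x 116 mm outside, lip 12 mm high and 4 mm thick, floor 4 mm thick, fixed to the table; origin at the centre of its underside, x and y along its edges, z up.
- flask_0: Square sample flask, white ribbed screw cap (all alike; two to four are present, None at the start = absent). 50 (own x) x 43 (own y) x 87 mm, about 120 g, heavy at the foot; origin under its centre, z up. Body up to 41 mm, neck 34 mm wide up to 64 mm, cap 33 mm across from 67 to 86 mm: grip the cap along its x or y. Starts upright on the table at the robot's right.
- flask_1: Square sample flask, white ribbed screw cap (all alike; two to four are present, None at the start = absent). 50 (own x) x 43 (own y) x 87 mm, about 120 g, heavy at the foot; origin under its centre, z up. Body up to 41 mm, neck 34 mm wide up to 64 mm, cap 33 mm across from 67 to 86 mm: grip the cap along its x or y. Starts upright on the table at the robot's right.
- flask_2: Square sample flask, white ribbed screw cap (all alike; two to four are present, None at the start = absent). 50 (own x) x 43 (own y) x 87 mm, about 120 g, heavy at the foot; origin under its centre, z up. Body up to 41 mm, neck 34 mm wide up to 64 mm, cap 33 mm across from 67 to 86 mm: grip the cap along its x or y. Starts upright on the table at the robot's right.
- flask_3: Square sample flask, white ribbed screw cap (all alike; two to four are present, None at the start = absent). 50 (own x) x 43 (own y) x 87 mm, about 120 g, heavy at the foot; origin under its centre, z up. Body up to 41 mm, neck 34 mm wide up to 64 mm, cap 33 mm across from 67 to 86 mm: grip the cap along its x or y. Starts upright on the table at the robot's right.
- slide_pack: Green carton of slides lying on the table, 78 x 28 x 20 mm; origin under its centre. Leave it.
- petri: Petri dish, 64 mm across, 14 mm tall; origin under its centre. Leave it.
- black_bottle: Small black bottle, 20 x 30 x 54 mm; origin under its centre. Leave it.
- beaker: Clear beaker, 57 mm across, 66 mm tall; origin under its centre. Leave it.
- tape: Roll of tape, 92 mm across, 48 mm tall; origin under its centre. Leave it.

How it is judged:
By the outcome, as a careful person would: the job done as asked, in the order asked, and still so for the second after the job is handed in, with the robot touching nothing.
Of flask_1, flask_2, flask_3 only 1 to 3 are there at a start; the rules pass over those that are not, and their reading is None.
At some moment in a run one of flask_0, flask_1, flask_2, flask_3, jar may be knocked a few centimetres aside while the robot is not near it.
It also fails if it takes over 210 s, if anything falls off the work surface, if the arm or the gripper's body presses on something with over 40 N, if the wrist force passes 120 N, or if a joint passes its speed limit or range.

ROBOT

A 6-joint arm with a two-finger parallel gripper is mounted at the origin on a cart in front of the work surface, level with it; the furniture and walls round the work are solid. World frame = base frame: x ahead of the robot, y to its left, z up, the work surface at z = 0. Lengths are in m, angles in rad, forces in N, time in s.
With the tool pointing down it reaches from about 0.275 to 0.825 m from the base axis. Payload 4.9 kg.
Tool frame: the origin (TCP) lies at the very end of the fingers, on their centre line; the grasp point (between the pads) lies 19 mm behind it; z points along the fingers, y is the direction in which the jaws open and shut (so a half turn about z gives the same grasp; the last joint's range is limited). The gripper opens to 85 mm and grips with 20 to 120 N. Pads are 22 mm wide; open, the fingers measure 114 mm over their backs; the gripper's body (76 mm by 85 mm) begins 54 mm behind the grasp point. The pads swing forward as they close: fully open they stand 13 mm farther back than shut.
Start: joints at [-1.458, 0.326, -0.193, 1.052, 0, 1.437], TCP at [0.134, -0.533, 0.231] pointing down, gripper open.
Joint ranges: [-2.65, 2.65], [-0.97, 1.79], [-1.3, 1.35], [-1.93, 2.1], [-1.47, 1.37], [-3.14, 3.14]. Speed limits (rad/s): [2.57, 2.57, 3.14, 3.14, 3.14, 3.14].

INTERFACE

Orientations are given as a unit quaternion [x, y, z, w].
In Python, from bench import robot gives the robot as it stands.
- The arm moves only by the tool carry_out, never from a script. Its argument "plan" is a list of rows, each a list of 7 numbers: the opening, from -1 (shut) to 1 (fully open), so that 0 is half open, then the shift along the tool's x, y, z each as a share of 0.06 m, from -1 to 1, then the turn, a rotation vector about the tool's x, y, z each as a share of 180 degrees, from -1 to 1. A call has 1 to 10 rows; each row shifts and turns the commanded pose from where the row before left it, along the tool's axes as they then stand; what a row does not reach is not made up. A row lasts 1/8 s, in which the tool goes at most 62.5 mm and 10.7 degrees, less where a joint would pass 70% of its speed; a pose out of reach is approached as far as the arm can. A call with a number of a shift or a turn outside -1 to 1 is refused whole. A call with a gripper value outside its range is refused whole. The fingers move at their own pace and stop on an object; "grip_force" is the grip in N (left out, the last holds). Time passes only in rows, so rows that do not move let the fingers close. It gives the time, the measured TCP pose, the force and the opening at its end, in the units of the state.
- robot.sense(): the state, without advancing time (a new reading comes with each control period).
- robot.read_camera(name): name is "scene" or "top" or "wrist"; returns (picture, depth): 480x640x3 uint8, red, green, blue; 480x640 float32, m along the optical axis (not along the pixel's ray), 0 where there is no reading.
- robot.calibration(name): a dict with "intrinsics" (3x3 intrinsics, pixels), "R" (3x3) and "t" (3): a world point X has camera coordinates R X + t. Camera axes: x right, y down, z forward; pixel columns grow to the right and rows downward; lengths in m; the calibration is good to about 2 mm. A picture is of the moment at which its call begins: read the wrist's pose just before it. calibration takes no time and is no camera call; for the wrist camera it gives the pose at the moment of the call.
- robot.sign_off(): hands the job in, once; it reports no verdict.
Trained networks look in the newest picture that a camera, given by its name, has taken for a name from the list of things; names that differ only in an ending like _2 or _b are one class to them, and where a whole thing is asked for, a point or a joint stands for the part that bears it (a point fixed in the world has none). Each returns a list of dicts, best first, with "p" (0 to 1); they miss things now and then, are a little off and sometimes report something else, mostly with a low value. They report only what shows in the picture. A call takes as long as a camera call.
- robot.search_frame(camera, query): "rect" ([centre column, centre row, width, height] in pixels, round what is visible of it).
- robot.trace(camera, query): "mask" (480x640 bool, what is visible of it) and "rect" ([centre column, centre row, width, height] in pixels, round what is visible of it).
- robot.place_of(camera, query): "pixel" ([column, row] in pixels: a listed point, or the origin of a listed thing).
The state is a dict: "time_s": time; "joint_pos": joint angles; "joint_vel": joint speeds; "effort": joint torques, N m; "eef_pos": TCP position; "orientation": TCP orientation; "force": force on the tool from outside, world axes, zero at the start; "wrist_torque": the same for the moment, N m; "gripper_width": opening from 0.0 (shut) to 1.0 (fully open).
Only numpy, scipy, OpenCV 4.12 (cv2) and the standard library are available. Lean on these libraries where they do the work, as an engineer would, in place of code of your own. Each camera call takes 0.05 s, during which the arm holds its last target. There are 200 camera calls.

## Working session

There is one attempt and no reset: what is moved stays moved. The work goes in short steps, Python scripts to look and compute and a tool call to move; the robot and the scene stay as the last step left them, time stands still between calls to the robot, and variables do not carry over. Pictures are saved under pics/ and viewed, about 12 in all and at most 16, crops included, and the job is handed in when it is done.

Besides the shell and the picture viewer there is one more tool, called after "Emit:" as a command line: name --pt "numbers of a row" for each row, then --argument value for the rest. carry_out: Moves the arm, as the interface text tells. Its arguments: {"type":"object","properties":{"plan":{"type":"array"},"grip_force":{"type":"number"}},"required":["plan"]}

```bash
ls; mkdir -p pics
cat > h.py <<'E'
import numpy as np, cv2
from scipy.spatial.transform import Rotation as Rn
from bench import robot
def save(img,name): cv2.imwrite('pics/'+name,img[:,:,::-1])
def ray(cal,px,z):
    K,R,t=[np.array(cal[k]) for k in('intrinsics','R','t')]
    d=R.T@np.linalg.solve(K,[px[0],px[1],1.]); o=-R.T@t
    return o+d*(z-o[2])/d[2]
def proj(cal,X):
    K,R,t=[np.array(cal[k]) for k in('intrinsics','R','t')]
    p=K@(R@np.array(X)+t); return p[:2]/p[2]
def cloud(cal,D):
    K,R,t=[np.array(cal[k]) for k in('intrinsics','R','t')]
    v,u=np.mgrid[:480,:640]; P=np.stack([(u-K[0,2])/K[0,0]*D,(v-K[1,2])/K[1,1]*D,D],-1)
    return (P-t)@R
E
python3 - <<'E'
from h import *
for c in('top','scene'):
    p,d=robot.read_camera(c); save(p,c+'0.png'); np.save(c+'d.npy',d)
    cal=robot.calibration(c); print(c,np.round(cal['intrinsics'],1).tolist(),np.round(cal['R'],3).tolist(),np.round(cal['t'],3).tolist())
    for q,z in(('shaker',0),('platform',.035),('dial_grip',.0845),('lever_hinge',.061),('lever_grip',.13),('jar',.035),('tray',0),('flask_0',0)):
        for r in robot.place_of(c,q)[:6]: print(q,round(r['p'],2),np.round(r['pixel']),np.round(ray(cal,r['pixel'],z),3))
print(robot.sense())
E
```

```text
pics
top [[593.9, 0.0, 325.8], [0.0, 593.9, 236.6], [0.0, 0.0, 1.0]] [[0.001, -1.0, -0.008], [-0.994, -0.0, -0.109], [0.109, 0.008, -0.994]] [-0.042, 0.62, 1.37]
shaker 0.75 [231. 277.] [0.526 0.187 0.   ]
platform 0.71 [202. 281.] [0.516 0.248 0.035]
dial_grip 0.73 [279. 300.] [0.47  0.064 0.085]
dial_grip 0.52 [409. 270.] [ 0.54  -0.231  0.085]
dial_grip 0.26 [308. 162.] [ 0.789 -0.     0.085]
lever_hinge 0.95 [272. 244.] [0.6   0.084 0.061]
lever_hinge 0.41 [308. 164.] [0.788 0.    0.061]
lever_grip 0.72 [192. 280.] [0.515 0.249 0.13 ]
lever_grip 0.52 [270. 237.] [0.61  0.081 0.13 ]
jar 0.75 [196. 279.] [0.521 0.264 0.035]
tray 0.68 [352. 286.] [ 0.504 -0.103  0.   ]
flask_0 0.91 [483. 305.] [ 0.46  -0.415  0.   ]
flask_0 0.61 [453. 264.] [ 0.559 -0.347  0.   ]
flask_0 0.55 [416. 314.] [ 0.438 -0.255  0.   ]
flask_0 0.55 [408. 230.] [ 0.64  -0.239  0.   ]
scene [[582.4, 0.0, 319.0], [0.0, 582.4, 241.7], [0.0, 0.0, 1.0]] [[0.702, -0.712, 0.021], [-0.273, -0.297, -0.915], [0.658, 0.637, -0.403]] [-0.49, 0.275, 1.188]
shaker 0.82 [228. 270.] [0.516 0.181 0.   ]
platform 0.87 [213. 24
[... 508 characters left out ...]
, 'joint_pos': array([-1.45821866e+00,  3.26184601e-01, -1.92594416e-01,  1.05198841e+00,
       -2.01678126e-05,  1.43658547e+00]), 'joint_vel': array([ 4.49683036e-04,  1.16849214e-03, -2.91207974e-05, -6.60899578e-04,
        9.97976530e-04, -1.00954359e-04]), 'effort': array([ 1.70020589e-04, -4.43314326e+01,  2.62760299e+01,  8.19389152e-04,
       -1.68749075e-04,  1.91296493e-06]), 'eef_pos': array([ 0.13436225, -0.5333614 ,  0.23129135]), 'orientation': array([ 9.92396583e-01,  1.23081366e-01, -1.02396120e-05,  1.43399710e-05]), 'force': array([ 0.28002589, -0.69397119,  0.32513148]), 'wrist_torque': array([ 0.00317806, -0.02160068,  0.01983436]), 'gripper_width': 1.0009642295204797}
```

Run:
```python
import cv2
a=cv2.imread('pics/top0.png'); cv2.imwrite('pics/top0c.png',cv2.resize(a[130:370,120:520],None,fx=2,fy=2,interpolation=cv2.INTER_CUBIC))
```

```text
(no output)
```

View pics/top0c.png

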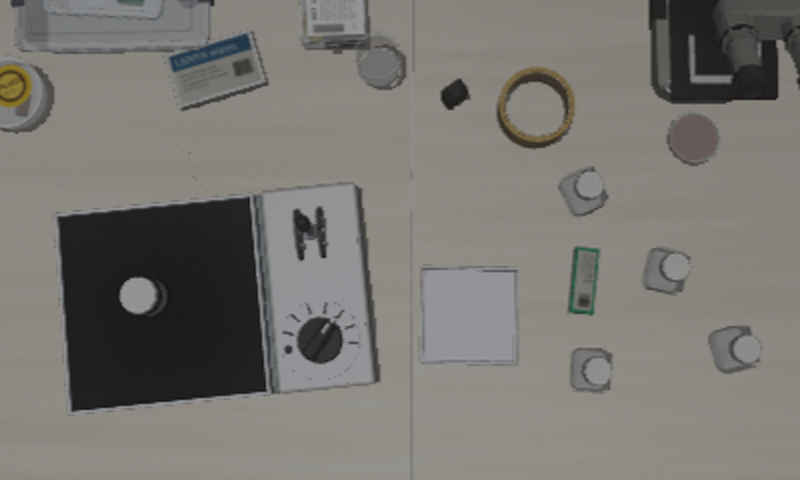

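View pics/scene0.png

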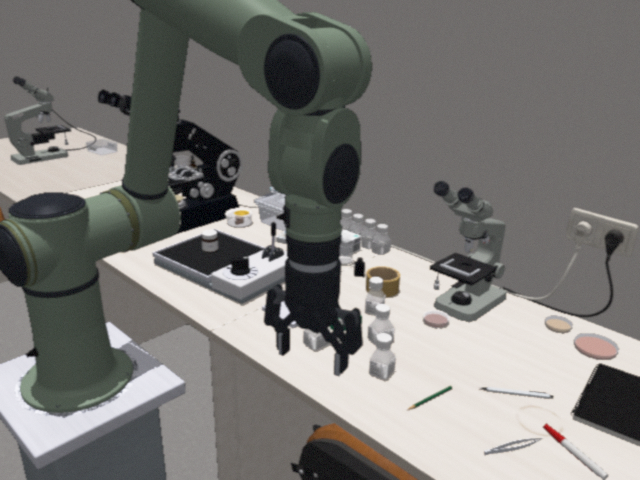

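The scene has four flasks, so the dial target is mark 4 and the lever goes to slow. Flasks in the crop are at about (585,190), (668,270), (738,350) and (592,370). The jar is on the platform at (140,295), the tray at (470,315), the dial at (320,340) and the lever at (305,225). Next I'll measure them.

```bash
cat >> h.py <<'E'
def rect(xy):
    (c,(w,h),a)=cv2.minAreaRect((xy*1000).astype(np.float32)); return np.round(c,1),np.round([w,h],1),round(a,1)
def flasks(P,z0=.078,z1=.098,xr=(.3,.72),yr=(-.52,-.16)):
    m=(P[...,2]>z0)&(P[...,2]<z1)&(P[...,0]>xr[0])&(P[...,0]<xr[1])&(P[...,1]>yr[0])&(P[...,1]<yr[1])
    n,L=cv2.connectedComponents(m.astype(np.uint8))
    return [P[L==i] for i in range(1,n) if (L==i).sum()>15]
E
python3 - <<'E'
from h import *
cal=robot.calibration('top'); d=np.load('topd.npy'); P=cloud(cal,d)
x,y,z=P[...,0],P[...,1],P[...,2]
A=(x>.36)&(x<.7)&(y>0)&(y<.42)
def big(m):
    n,L,s,_=cv2.connectedComponentsWithStats(m.astype(np.uint8)); return L==1+s[1:,4].argmax()
m=big(A&(z>.048)&(z<.062)); print('panel',rect(P[m][:,:2]),np.median(z[m]),m.sum())
m=big(A&(z>.028)&(z<.062)); print('shaker',rect(P[m][:,:2]),m.sum())
m=big(A&(z>.028)&(z<.044)); print('plat',rect(P[m][:,:2]),np.median(z[m]),m.sum())
m=A&(z>.08)&(z<.1)&(y>.2); print('jar',rect(P[m][:,:2]),np.median(z[m]))
m=A&(z>.075)&(z<.2)&(y<.17)
n,L=cv2.connectedComponents(m.astype(np.uint8))
for i in range(1,n):
    q=P[L==i]
    if len(q)>5: print('hi',len(q),rect(q[:,:2]),q[:,2].min().round(3),q[:,2].max().round(3),q[q[:,2].argmax()].round(3))
B=(x>.42)&(x<.6)&(y<-.0)&(y>-.2)&(z>.002)&(z<.03);B=big(B); print('tray',rect(P[B][:,:2]),B.sum())
for q in flasks(P):
    c=q[:,:2].mean(0); M=(np.hypot(x-c[0],y-c[1])<.045)&(z>.006)&(z<.05)
    print('flask',len(q),rect(q[:,:2]),q[:,2].mean().round(3),'body',rect(P[M][:,:2]),M.sum())
E
```

```text
panel (array([534.1,  69.4]), array([236. , 112.1]), 5.9) 0.054597906364629356 4202
shaker (array([515.5, 253.2]), array([236.8, 237.9]), 5.8) 9740
plat (array([515.5, 253.2]), array([236.8, 237.9]), 5.8) 0.03476753032794684 9670
jar (array([522.9, 268.3]), array([41. , 42.2]), 0.7) 0.0893056662461014
hi 111 (array([594.3,  82.8]), array([46.1, 24.5]), 0.9) 0.075 0.162 [0.601 0.077 0.162]
hi 59 (array([595.4,  64.4]), array([44.1,  8.8]), 5.1) 0.075 0.09 [0.597 0.066 0.09 ]
hi 138 (array([472.2,  65. ]), array([14.4, 45.8]), 56.4) 0.079 0.103 [0.482 0.057 0.103]
tray (array([ 502.9, -113.3]), array([128.7, 133.4]), 0.1) 1819
flask 163 (array([ 648.6, -243.4]), array([31.4, 31.4]), 21.5) 0.086 body (array([ 652.6, -245.1]), array([65.3, 74.5]), 23.8) 214
flask 172 (array([ 555., -339.]), array([31.9, 29.8]), 2.7) 0.086 body (array([ 554.4, -344.4]), array([70.2, 71.8]), 45.2) 213
flask 175 (array([ 462. , -416.3]), array([31.9, 31.4]), 44.9) 0.086 body (array([ 460.9, -421.7]), array([76.2, 59.4]), 69.4) 223
flask 169 (array([ 438.1, -248.9]), array([31.3, 32. ]), 0.0) 0.085 body (array([ 437.3, -242. ]), array([59.1, 77.2]), 84.9) 203
```

```bash
cat >> h.py <<'E'
def pose():
    s=robot.sense(); R=Rn.from_quat(s['orientation']).as_matrix()
    return s,np.array(s['eef_pos']),np.degrees(np.arctan2(R[1,0],R[0,0]))
def seg(p,psi,q,psi2=None,lim=.058):
    """rows: turn in place first, then straight shift"""
    p,q=np.array(p),np.array(q)
    if psi2 is not None:
        t=-((psi2-psi+180)%360-180)/180; n=int(np.ceil(abs(t)/.059))
        if n: print(' turn z %+.4f x %d'%(t/n,n))
        psi=psi2
    a=np.radians(psi); d=q-p; s=np.array([d[0]*np.cos(a)+d[1]*np.sin(a),d[0]*np.sin(a)-d[1]*np.cos(a),-d[2]])/.06
    n=max(1,int(np.ceil(np.linalg.norm(s)*.06/lim))); print(' shift %s = '%np.round(s,2),np.round(s/n,3),'x',n,'psi',round(psi,1))
    return q,psi
def go(*wps):
    s,p,psi=pose(); print('t',round(s['time_s'],2),'tcp',p.round(4),'psi',round(psi,2),'w',round(s['gripper_width'],2),'F',np.round(s['force'],1),'j6',round(s['joint_pos'][5],2))
    for w in wps: p,psi=seg(p,psi,w[:3],w[3] if len(w)>3 else None)
E
python3 - <<'E'
from h import *
P=cloud(robot.calibration('top'),np.load('topd.npy')); A=(P[...,0]>.53)&(P[...,0]<.7)&(P[...,1]>.03)&(P[...,1]<.14)
for a,b in((.09,.11),(.11,.13),(.13,.15),(.15,.17)):
    q=P[A&(P[...,2]>a)&(P[...,2]<b)]; print(a,len(q),q.mean(0).round(4) if len(q) else '', np.ptp(q,0).round(3) if len(q) else '')
go((.60,.076,.231,185.85),(.60,.076,.122))
E
```

```text
0.09 2 [0.5934 0.0759 0.0965] [0.002 0.003 0.005]
0.11 2 [0.5964 0.0711 0.1238] [0.006 0.001 0.012]
0.13 17 [0.5944 0.0765 0.1406] [0.012 0.015 0.02 ]
0.15 37 [0.5993 0.0774 0.1549] [0.013 0.013 0.012]
t 0.9 tcp [ 0.1344 -0.5334  0.2313] psi 14.14 w 1.0 F [ 0.3 -0.7  0.3] j6 1.44
 turn z -0.0561 x 17
 shift [-8.76  9.31  0.  ] =  [-0.625  0.665  0.   ] x 14 psi 185.8
 shift [-0.    0.    1.82] =  [-0.     0.     0.908] x 2 psi 185.8
```

Emit:
carry_out --pt "0.2 0 0 0 0 0 -0.056" --pt "0.2 0 0 0 0 0 -0.056" --pt "0.2 0 0 0 0 0 -0.056" --pt "0.2 0 0 0 0 0 -0.056" --pt "0.2 0 0 0 0 0 -0.056" --pt "0.2 0 0 0 0 0 -0.056" --pt "0.2 0 0 0 0 0 -0.056" --pt "0.2 0 0 0 0 0 -0.056" --pt "0.2 0 0 0 0 0 -0.056" --grip_force 30

```text
time_s: 2.02
eef_pos: [0.1344, -0.5333, 0.2313]
orientation: [0.607, 0.794, 0.0, -0.0]
force: [-0.8, 0.7, 0.3]
gripper_width: 0.595
```

Emit:
carry_out --pt "0.2 0 0 0 0 0 -0.056" --pt "0.2 0 0 0 0 0 -0.056" --pt "0.2 0 0 0 0 0 -0.056" --pt "0.2 0 0 0 0 0 -0.056" --pt "0.2 0 0 0 0 0 -0.056" --pt "0.2 0 0 0 0 0 -0.056" --pt "0.2 0 0 0 0 0 -0.056" --pt "0.2 0 0 0 0 0 -0.056"

```text
time_s: 3.02
eef_pos: [0.1344, -0.5333, 0.2313]
orientation: [-0.051, 0.999, 0.0, 0.0]
force: [0.7, -0.1, 0.6]
gripper_width: 0.599
```

Emit:
carry_out --pt "0.2 -0.62 0.66 0 0 0 0" --pt "0.2 -0.62 0.66 0 0 0 0" --pt "0.2 -0.62 0.66 0 0 0 0" --pt "0.2 -0.62 0.66 0 0 0 0" --pt "0.2 -0.62 0.66 0 0 0 0" --pt "0.2 -0.62 0.66 0 0 0 0" --pt "0.2 -0.62 0.66 0 0 0 0" --pt "0.2 -0.62 0.66 0 0 0 0" --pt "0.2 -0.62 0.66 0 0 0 0" --pt "0.2 -0.62 0.66 0 0 0 0"

```text
time_s: 4.28
eef_pos: [0.4678, -0.102, 0.2316]
orientation: [-0.048, 0.999, -0.0, 0.0]
force: [0.2, -1.2, 0.5]
gripper_width: 0.6
```

Emit:
carry_out --pt "0.2 -0.62 0.66 0 0 0 0" --pt "0.2 -0.62 0.66 0 0 0 0" --pt "0.2 -0.62 0.66 0 0 0 0" --pt "0.2 -0.62 0.66 0 0 0 0" --pt "0.2 0 0 0 0 0 0"

```text
time_s: 4.9
eef_pos: [0.6012, 0.0713, 0.2306]
orientation: [-0.05, 0.999, 0.0, 0.0]
force: [-1.0, -0.1, -0.2]
gripper_width: 0.602
```

Run:
```python
from h import *
p,d=robot.read_camera('wrist'); save(p,'w1.png')
go((.60,.076,.19,185.85),(.60,.076,.122))
```

```text
t 4.95 tcp [0.5999 0.0697 0.2306] psi -174.34 w 0.6 F [ 0.1 -0.2 -0.7] j6 -0.11
 turn z -0.0011 x 1
 shift [-0.01  0.1   0.68] =  [-0.012  0.104  0.676] x 1 psi 185.8
 shift [-0.    0.    1.13] =  [-0.     0.     0.567] x 2 psi 185.8
```

View pics/w1.png

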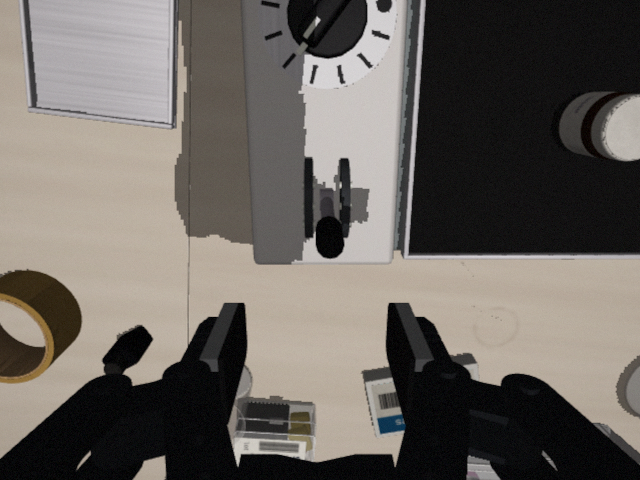

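The wrist view shows the lever tip at (330,235), nearly centred between the fingers. The dial stripe points at tick 5, around (290,60). I'll descend, grip and pull the lever home.

Emit:
carry_out --pt "0.2 0 0.1 0.68 0 0 0" --pt "0.2 0 0 0.57 0 0 0" --pt "0.2 0 0 0.56 0 0 0" --pt "0.2 0 0 0 0 0 0" --pt "-0.9 0 0 0 0 0 0" --pt "-0.9 0 0 0 0 0 0" --pt "-0.9 0 0 0 0 0 0" --pt "-0.9 0 0 0 0 0 0" --grip_force 30

```text
time_s: 5.95
eef_pos: [0.5998, 0.0784, 0.1251]
orientation: [-0.049, 0.999, 0.004, 0.002]
force: [-0.9, 11.1, 3.8]
gripper_width: 0.175
```

Run:
```python
from h import *
H=np.array([.5958,.0757,.061]); ex=np.array([.9948,.102,0]);ez=np.array([0,0,1.])
L=[]
for q in (.45,.3,.15,0,-.04):
    L.append(H+.080*(np.sin(q-.6)*ex+np.cos(q-.6)*ez)-[0,0,.019])
go(*L)
```

```text
t 5.95 tcp [0.5998 0.0784 0.1251] psi -174.35 w 0.17 F [-0.9 11.1  3.8] j6 -0.09
 shift [ 0.27 -0.04  0.07] =  [ 0.27  -0.04   0.066] x 1 psi -174.4
 shift [ 0.19 -0.    0.04] =  [ 0.195 -0.001  0.045] x 1 psi -174.4
 shift [ 0.19 -0.    0.07] =  [ 0.186 -0.001  0.073] x 1 psi -174.4
 shift [ 0.17 -0.    0.1 ] =  [ 0.173 -0.001  0.1  ] x 1 psi -174.4
 shift [ 0.04 -0.    0.03] =  [ 0.043 -0.     0.031] x 1 psi -174.4
```

Emit:
carry_out --pt "-0.9 0.13 0.05 0.03 0 0 0" --pt "-0.9 0.14 0 0.03 0 0 0" --pt "-0.9 0.1 0 0.02 0 0 0" --pt "-0.9 0.1 0 0.03 0 0 0" --pt "-0.9 0.09 0 0.03 0 0 0" --pt "-0.9 0.09 0 0.04 0 0 0" --pt "-0.9 0.09 0 0.05 0 0 0" --pt "-0.9 0.09 0 0.05 0 0 0" --pt "-0.9 0.05 0 0.03 0 0 0" --pt "-0.9 0 0 0 0 0 0"

```text
time_s: 7.2
eef_pos: [0.5491, 0.0734, 0.1077]
orientation: [-0.048, 0.999, 0.001, 0.004]
force: [-0.7, 3.5, 9.1]
gripper_width: 0.178
```

Run:
```python
from h import *
go()
```

```text
t 7.2 tcp [0.5491 0.0734 0.1077] psi -174.46 w 0.18 F [-0.7  3.5  9.1] j6 -0.1
```

Emit:
carry_out --pt "-0.9 0.06 0 0.04 0 0 0" --pt "-0.9 0.06 0 0.04 0 0 0" --pt "-0.9 0 0 0 0 0 0"

```text
time_s: 7.58
eef_pos: [0.549, 0.0734, 0.1073]
orientation: [-0.049, 0.999, 0.002, 0.011]
force: [4.7, 5.2, 23.1]
gripper_width: 0.178
```

Emit:
carry_out --pt "-0.9 0.05 0 0 0 0 0" --pt "-0.9 0 0 0 0 0 0"

```text
time_s: 7.82
eef_pos: [0.549, 0.0734, 0.1074]
orientation: [-0.049, 0.999, 0.002, 0.014]
force: [13.6, 6.3, 15.8]
gripper_width: 0.175
```

Emit:
carry_out --pt "-0.9 -0.1 0 -0.06 0 0 0" --pt "-0.3 0 0 0 0 0 0" --pt "0.0 0 0 0 0 0 0" --pt "0.2 0 0 0 0 0 0" --pt "0.2 0 0 -0.7 0 0 0" --pt "0.2 0 0 -0.9 0 0 0"

```text
time_s: 8.57
eef_pos: [0.5403, 0.0717, 0.1984]
orientation: [-0.048, 0.999, 0.0, -0.002]
force: [1.7, 0.8, -0.1]
gripper_width: 0.601
```

Run:
```python
from h import *
p,d=robot.read_camera('top'); save(p,'top1.png'); P=cloud(robot.calibration('top'),d)
A=(P[...,1]>.2)&(P[...,1]<.4)&(P[...,0]>.4)&(P[...,0]<.64)&(P[...,2]>.08)&(P[...,2]<.1)
q=P[A]; r=rect(q[:,:2]); print('jar',r,q[:,2].mean())
p,d=robot.read_camera('wrist'); save(p,'w2.png'); Pw=cloud(robot.calibration('wrist'),d)
A=(Pw[...,0]>.5)&(Pw[...,0]<.62)&(Pw[...,1]>.03)&(Pw[...,1]<.11)&(Pw[...,2]>.1)&(Pw[...,2]<.16); print('lev',Pw[A].mean(0) if A.sum() else 0, A.sum(), Pw[A].max(0) if A.sum() else 0)
c=r[0]/1000
go((c[0],c[1],.22),(c[0],c[1],.063))
for f in flasks(P): print('flask',rect(f[:,:2]))
```

```text
jar (array([522.7, 270.2]), array([40.3, 41.4]), 84.1) 0.08914513941513554
lev [0.54858333 0.07353857 0.13408001] 893 [0.56836022 0.08230066 0.14144323]
t 8.68 tcp [0.5453 0.0718 0.2044] psi -174.5 w 0.6 F [ 0.2  0.5 -0.5] j6 -0.1
 shift [ 0.06  3.33 -0.26] =  [ 0.015  0.832 -0.065] x 4 psi -174.5
 shift [-0.    0.    2.62] =  [-0.     0.     0.872] x 3 psi -174.5
flask (array([ 648.1, -242.6]), array([31.1, 32.4]), 21.4)
flask (array([ 555.1, -339.6]), array([31.1, 31.3]), 34.5)
flask (array([ 462.8, -417.2]), array([32.8, 30.4]), 57.6)
flask (array([ 438.1, -249. ]), array([31.2, 31.1]), 0.6)
```

View pics/w2.png

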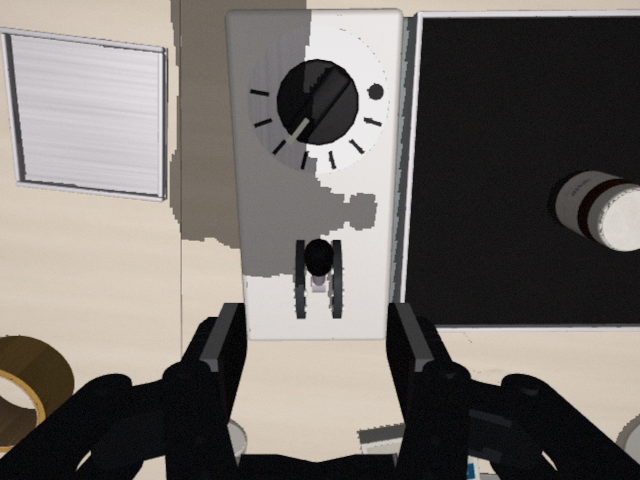

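The lever now leans toward the robot, tip at (318,255), against its stop. The jar is at (600,215). Picking it up.

Emit:
carry_out --pt "0.2 0.015 0.83 0 0 0 0" --pt "1 0.015 0.83 0 0 0 0" --pt "1 0.015 0.83 0 0 0 0" --pt "1 0.015 0.83 0 0 0 0" --pt "1 0 0 0 0 0 0" --pt "1 0 0 0.9 0 0 0" --pt "1 0 0 0.4 0 0 0" --pt "1 0 0 0 0 0 0"

```text
time_s: 9.68
eef_pos: [0.5173, 0.2681, 0.1184]
orientation: [-0.047, 0.999, -0.001, -0.003]
force: [0.1, -0.6, -0.0]
gripper_width: 0.999
```

Run:
```python
from h import *
p,d=robot.read_camera('wrist'); P=cloud(robot.calibration('wrist'),d)
A=(P[...,1]>.2)&(P[...,1]<.34)&(P[...,0]>.45)&(P[...,0]<.6)&(P[...,2]>.085)&(P[...,2]<.096)
print(rect(P[A][:,:2]),A.sum()); c=rect(P[A][:,:2])[0]/1000
go((.5226,.2695,.05)); go((c[0],c[1],.05))
```

```text
(array([523.7, 270.1]), array([42.3, 42.1]), 37.5) 6740
t 9.72 tcp [0.5187 0.2687 0.1201] psi -174.56 w 1.0 F [0.1 0.3 0.9] j6 0.26
 shift [-0.07  0.01  1.17] =  [-0.033  0.004  0.584] x 2 psi -174.6
t 9.72 tcp [0.5187 0.2687 0.1201] psi -174.56 w 1.0 F [0.1 0.3 0.9] j6 0.26
 shift [-0.08  0.02  1.17] =  [-0.042  0.008  0.584] x 2 psi -174.6
```

Emit:
carry_out --pt "1 -0.04 0.01 0.58 0 0 0" --pt "1 -0.04 0.01 0.58 0 0 0" --pt "1 0 0 0 0 0 0" --pt "-0.5 0 0 0 0 0 0" --pt "-0.5 0 0 0 0 0 0" --pt "-0.5 0 0 0 0 0 0" --pt "-0.5 0 0 0 0 0 0" --pt "-0.5 0 0 -0.9 0 0 0" --pt "-0.5 0 0 -0.9 0 0 0" --pt "-0.5 0 0 -0.9 0 0 0"

```text
time_s: 10.98
eef_pos: [0.5239, 0.2715, 0.2158]
orientation: [-0.048, 0.999, 0.0, 0.0]
force: [1.1, 0.1, -2.1]
gripper_width: 0.517
```

Run:
```python
from h import *
P=cloud(robot.calibration('top'),np.load('topd.npy')); x,y,z=P[...,0],P[...,1],P[...,2]
A=(x>.42)&(x<.58)&(y<-.02)&(y>-.2)
for a,b in((.002,.03),(.007,.03),(.009,.03)):
    m=A&(z>a)&(z<b); n,L,s,_=cv2.connectedComponentsWithStats(m.astype(np.uint8),connectivity=8); M=L==1+s[1:,4].argmax(); print(a,M.sum(),rect(P[M][:,:2]), np.percentile(P[M][:,:2],[2,98],axis=0).round(4).tolist())
go((.503,-.106,.20),(.503,-.106,.05))
```

```text
0.002 1819 (array([ 502.9, -113.3]), array([128.7, 133.4]), 0.1) [[0.4457, -0.1664], [0.5597, -0.0515]]
0.007 330 (array([ 503.9, -107.7]), array([116.5, 117.2]), 0.1) [[0.4457, -0.1659], [0.5597, -0.0514]]
0.009 39 (array([ 556.1, -114.7]), array([ 7.1, 59.7]), 0.3) [[0.554, -0.1427], [0.5596, -0.0866]]
t 10.97 tcp [0.5239 0.2715 0.2158] psi -174.5 w 0.52 F [ 1.1  0.1 -2.1] j6 0.26
 shift [ 0.95 -6.23  0.26] =  [ 0.136 -0.89   0.038] x 7 psi -174.5
 shift [-0.   0.   2.5] =  [-0.     0.     0.833] x 3 psi -174.5
```

Emit:
carry_out --pt "-0.5 0.136 -0.895 0 0 0 0" --pt "-0.5 0.136 -0.895 0 0 0 0" --pt "-0.5 0.136 -0.895 0 0 0 0" --pt "-0.5 0.136 -0.895 0 0 0 0" --pt "-0.5 0.136 -0.895 0 0 0 0" --pt "-0.5 0.136 -0.895 0 0 0 0" --pt "-0.5 0.136 -0.895 0 0 0 0" --pt "-0.5 0 0 0.8 0 0 0" --pt "-0.5 0 0 0.8 0 0 0" --pt "-0.5 0 0 0.8 0 0 0"

```text
time_s: 12.22
eef_pos: [0.5037, -0.1086, 0.069]
orientation: [-0.048, 0.999, -0.0, 0.001]
force: [0.1, -0.5, -1.5]
gripper_width: 0.514
```

Emit:
carry_out --pt "-0.5 0 0 0.4 0 0 0" --pt "-0.5 0 0 0 0 0 0"

```text
time_s: 12.48
eef_pos: [0.5017, -0.1076, 0.0442]
orientation: [-0.048, 0.999, 0.001, -0.002]
force: [-0.1, -0.1, -1.3]
gripper_width: 0.517
```

Emit:
carry_out --pt "-0.5 0 0 0.18 0 0 0" --pt "-0.5 0 0 0.18 0 0 0" --pt "-0.5 0 0 0 0 0 0"

```text
time_s: 12.85
eef_pos: [0.5029, -0.108, 0.0234]
orientation: [-0.048, 0.999, 0.0, -0.0]
force: [-0.9, -0.8, -1.0]
gripper_width: 0.515
```

Emit:
carry_out --pt "-0.5 0 0 0.04 0 0 0" --pt "-0.5 0 0 0.02 0 0 0" --pt "-0.5 0 0 0 0 0 0"

```text
time_s: 13.22
eef_pos: [0.5035, -0.1082, 0.0222]
orientation: [-0.048, 0.999, -0.0, 0.001]
force: [-5.6, 2.1, 17.1]
gripper_width: 0.517
```

Emit:
carry_out --pt "-0.5 0 0 -0.03 0 0 0" --pt "0.3 0 0 0 0 0 0" --pt "0.5 0 0 0 0 0 0" --pt "0.5 0 0 -0.9 0 0 0" --pt "0.5 0 0 -0.9 0 0 0" --pt "0.5 0 0 -0.9 0 0 0" --pt "0.5 0.437 -0.744 0 0 0 0" --pt "0.5 0.437 -0.744 0 0 0 0" --pt "0.5 0.437 -0.744 0 0 0 0" --pt "0.5 0 0 0 0 0 0"

```text
time_s: 14.48
eef_pos: [0.4366, -0.2518, 0.1837]
orientation: [-0.045, 0.999, -0.0, -0.0]
force: [0.3, -0.1, 0.6]
gripper_width: 0.749
```

```bash
cat >> h.py <<'E'
def local(name=None,r=.06):
    """flask under the hand, from the wrist camera"""
    p,d=robot.read_camera('wrist'); P=cloud(robot.calibration('wrist'),d)
    if name: save(p,name)
    _,t,psi=pose(); n=np.hypot(P[...,0]-t[0],P[...,1]-t[1])<r
    A=n&(P[...,2]>.082)&(P[...,2]<.092)&(np.hypot(P[...,0]-t[0],P[...,1]-t[1])<r)
    c=rect(P[A][:,:2]); print('cap',c,A.sum())
    rr=np.hypot(P[...,0]*1000-c[0][0],P[...,1]*1000-c[0][1])
    B=(rr<42)&(P[...,2]>.030)&(P[...,2]<.046)
    k,L,s,_=cv2.connectedComponentsWithStats(B.astype(np.uint8)); B=L==1+s[1:,4].argmax()
    print('body',rect(P[B][:,:2]),B.sum()); return c[0]/1000
E
python3 - <<'E'
from h import *
c=local('w3.png'); go((c[0],c[1],.0575)) 
p,d=robot.read_camera('top'); save(p,'top2.png'); P=cloud(robot.calibration('top'),d)
A=(abs(P[...,0]-.503)<.06)&(abs(P[...,1]+.108)<.06)&(P[...,2]>.03); print('jar',rect(P[A][:,:2]),P[A].max(0))
for f in flasks(P): print('flask',rect(f[:,:2]))
E
```

```text
cap (array([ 438.3, -247.1]), array([31.8, 32.2]), 5.4) 2283
body (array([ 438. , -247.1]), array([43.1, 49.5]), 85.8) 912
t 14.53 tcp [ 0.4371 -0.2502  0.1837] psi -174.69 w 0.75 F [0.1 0.2 0.7] j6 -0.76
 shift [-0.02  0.05  2.1 ] =  [-0.008  0.016  0.701] x 3 psi -174.7
jar (array([485.5, -93.7]), array([42.7, 83.6]), 45.2) [ 0.52283734 -0.05236889  1.42888482]
flask (array([ 648.4, -242.9]), array([32.1, 31.3]), 17.5)
flask (array([ 555.3, -339.3]), array([30.9, 30.8]), 57.2)
```

View pics/w3.png

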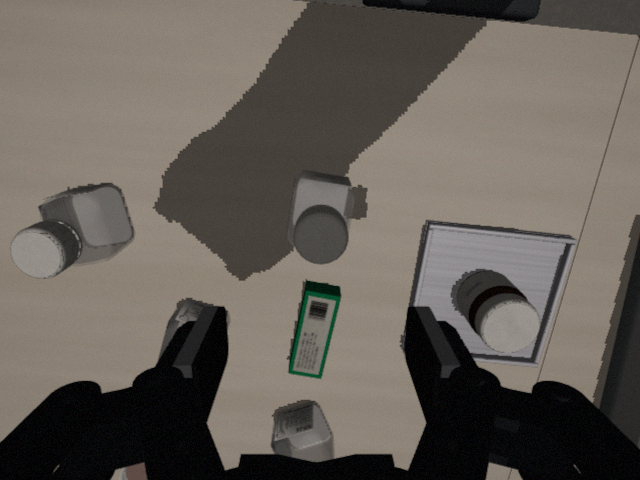

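The jar is upright in the tray at (505,320), and the first flask is under the hand at (320,235). Picking it up.

Emit:
carry_out --pt "0.5 -0.02 0.05 0.5 0 0 0.053" --pt "0.5 0 0 0.8 0 0 0" --pt "0.5 0 0 0.8 0 0 0" --pt "0.5 0 0 0 0 0 0" --pt "-0.6 0 0 0 0 0 0" --pt "-0.6 0 0 0 0 0 0" --pt "-0.6 0 0 0 0 0 0" --pt "-0.6 0 0 -0.5 0 0 0" --pt "-0.6 0 0 -0.9 0 0 0" --pt "-0.6 0 0 -0.9 0 0 0" --grip_force 40

```text
time_s: 15.82
eef_pos: [0.4383, -0.2457, 0.1978]
orientation: [0.035, 0.999, 0.0, 0.0]
force: [-0.1, -0.8, -0.4]
gripper_width: 0.38
```

Run:
```python
from h import *
go((.4552,.3023,.21,185.85),(.4552,.3023,.0945))
```

```text
t 15.82 tcp [ 0.4383 -0.2457  0.1978] psi 175.95 w 0.38 F [-0.1 -0.8 -0.4] j6 -0.59
 turn z -0.0550 x 1
 shift [-1.21  9.06 -0.2 ] =  [-0.121  0.906 -0.02 ] x 10 psi 185.8
 shift [-0.    0.    1.92] =  [-0.     0.     0.962] x 2 psi 185.8
```

Emit:
carry_out --pt "-0.6 0 0 -0.2 0 0 -0.055"

```text
time_s: 15.95
eef_pos: [0.4405, -0.2473, 0.2126]
orientation: [-0.053, 0.999, -0.002, 0.003]
force: [0.1, -0.5, -1.4]
gripper_width: 0.379
```

Emit:
carry_out --pt "-0.6 -0.121 0.906 0 0 0 0" --pt "-0.6 -0.121 0.906 0 0 0 0" --pt "-0.6 -0.121 0.906 0 0 0 0" --pt "-0.6 -0.121 0.906 0 0 0 0" --pt "-0.6 -0.121 0.906 0 0 0 0" --pt "-0.6 -0.121 0.906 0 0 0 0" --pt "-0.6 -0.121 0.906 0 0 0 0" --pt "-0.6 -0.121 0.906 0 0 0 0" --pt "-0.6 -0.121 0.906 0 0 0 0" --pt "-0.6 -0.121 0.906 0 0 0 0"

```text
time_s: 17.2
eef_pos: [0.4552, 0.3041, 0.2086]
orientation: [-0.051, 0.999, 0.0, 0.001]
force: [0.9, -0.7, -1.3]
gripper_width: 0.377
```

Emit:
carry_out --pt "-0.6 0 0 0 0 0 0" --pt "-0.6 0 0 0.8 0 0 0" --pt "-0.6 0 0 0.8 0 0 0" --pt "-0.6 0 0 0 0 0 0"

```text
time_s: 17.7
eef_pos: [0.4523, 0.2998, 0.1092]
orientation: [-0.051, 0.999, -0.002, -0.004]
force: [-0.1, 0.1, 0.1]
gripper_width: 0.374
```

Emit:
carry_out --pt "-0.6 0 0 0.12 0 0 0" --pt "-0.6 0 0 0.12 0 0 0" --pt "-0.6 0 0 0 0 0 0"

```text
time_s: 18.08
eef_pos: [0.4558, 0.3023, 0.0981]
orientation: [-0.051, 0.999, 0.0, 0.0]
force: [-0.7, 0.1, -1.1]
gripper_width: 0.378
```

Emit:
carry_out --pt "-0.6 0 0 0.05 0 0 0" --pt "-0.6 0 0 0.03 0 0 0" --pt "-0.6 0 0 0 0 0 0"

```text
time_s: 18.45
eef_pos: [0.4563, 0.3026, 0.0948]
orientation: [-0.051, 0.999, 0.0, 0.001]
force: [-3.1, -2.1, 13.0]
gripper_width: 0.376
```

Emit:
carry_out --pt "-0.6 0 0 -0.03 0 0 0" --pt "0 0 0 0 0 0 0" --pt "0.2 0 0 0 0 0 0" --pt "0.2 0 0 -0.7 0 0 0" --pt "0.2 0 0 -0.9 0 0 0" --pt "0.2 0 0 -0.4 0 0 0" --pt "0.5 -0.046 -0.9 0 0 0 0" --pt "0.5 -0.046 -0.9 0 0 0 0" --pt "0.5 -0.046 -0.9 0 0 0 0" --pt "0.5 -0.046 -0.9 0 0 0 0"

```text
time_s: 19.7
eef_pos: [0.4885, 0.087, 0.2144]
orientation: [-0.051, 0.999, 0.0, 0.0]
force: [1.7, 0.6, 0.4]
gripper_width: 0.751
```

Emit:
carry_out --pt "0.5 -0.046 -0.9 0 0 0 0" --pt "0.5 -0.046 -0.9 0 0 0 0" --pt "0.5 -0.046 -0.9 0 0 0 0" --pt "0.5 -0.046 -0.9 0 0 0 0" --pt "0.5 -0.046 -0.9 0 0 0 0" --pt "0.5 -0.046 -0.9 0 0 0 0" --pt "0.5 -0.046 -0.9 0 0 0 0" --pt "0.5 -0.046 -0.9 0 0 0 0" --pt "0.5 0 0 0.4 0 0 0" --pt "0.5 0 0 0 0 0 0"

```text
time_s: 20.95
eef_pos: [0.5529, -0.3385, 0.1878]
orientation: [-0.051, 0.999, 0.002, -0.002]
force: [-0.8, -0.3, 0.1]
gripper_width: 0.751
```

Run:
```python
from h import *
c=local('w4.png'); go((c[0],c[1],.0575)) 
p,d=robot.read_camera('top'); save(p,'top3.png'); P=cloud(robot.calibration('top'),d)
for f in flasks(P): print('flask',rect(f[:,:2]))
for f in flasks(P,.11,.135,(.4,.65),(.13,.38)): print('loaded',rect(f[:,:2]),f[:,2].mean())
```

```text
cap (array([ 555.9, -339.4]), array([31.9, 32.2]), 48.7) 2241
body (array([ 555.7, -339.3]), array([43.1, 49.5]), 76.4) 721
t 21.0 tcp [ 0.5536 -0.3383  0.1893] psi -174.15 w 0.75 F [0.2 0.6 0.7] j6 -0.76
 shift [-0.04 -0.02  2.2 ] =  [-0.012 -0.007  0.732] x 3 psi -174.1
flask (array([ 648. , -243.3]), array([31.6, 31. ]), 69.6)
flask (array([ 542.5, -338. ]), array([22.4,  6.7]), 89.3)
loaded (array([453.1, 298.3]), array([31. , 32.9]), 59.8) 0.12018511447959718
```

Emit:
carry_out --pt "0.5 -0.04 -0.02 0.2 0 0 0.054" --pt "0.5 0 0 0.5 0 0 0.054" --pt "0.5 0 0 0.75 0 0 0" --pt "0.5 0 0 0.72 0 0 0" --pt "0.5 0 0 0 0 0 0" --pt "-0.6 0 0 0 0 0 0" --pt "-0.6 0 0 0 0 0 0" --pt "-0.6 0 0 0 0 0 0" --pt "-0.6 0 0 -0.5 0 0 0" --pt "-0.6 0 0 -0.9 0 0 -0.054"

```text
time_s: 22.3
eef_pos: [0.5557, -0.339, 0.1439]
orientation: [0.031, 1.0, 0.001, -0.002]
force: [0.1, -0.7, -0.9]
gripper_width: 0.376
```

Emit:
carry_out --pt "-0.6 0 0 -0.9 0 0 -0.054" --pt "-0.6 0 0 -0.4 0 0 0"

```text
time_s: 22.55
eef_pos: [0.5584, -0.3411, 0.2275]
orientation: [-0.052, 0.999, -0.002, 0.003]
force: [-0.1, -0.3, -0.7]
gripper_width: 0.373
```

Run:
```python
from h import *
go((.5646,.3135,.215),(.5646,.3135,.0935))
```

```text
t 22.55 tcp [ 0.5584 -0.3411  0.2275] psi -174.09 w 0.37 F [-0.1 -0.3 -0.7] j6 -0.76
 shift [-1.23 10.84  0.21] =  [-0.102  0.903  0.017] x 12 psi -174.1
 shift [-0.    0.    2.02] =  [-0.     0.     0.675] x 3 psi -174.1
```

Emit:
carry_out --pt "-0.6 -0.102 0.904 0 0 0 0" --pt "-0.6 -0.102 0.904 0 0 0 0" --pt "-0.6 -0.102 0.904 0 0 0 0" --pt "-0.6 -0.102 0.904 0 0 0 0" --pt "-0.6 -0.102 0.904 0 0 0 0" --pt "-0.6 -0.102 0.904 0 0 0 0" --pt "-0.6 -0.102 0.904 0 0 0 0" --pt "-0.6 -0.102 0.904 0 0 0 0" --pt "-0.6 -0.102 0.904 0 0 0 0" --pt "-0.6 -0.102 0.904 0 0 0 0"

```text
time_s: 23.8
eef_pos: [0.5626, 0.2077, 0.2235]
orientation: [-0.051, 0.999, 0.0, 0.001]
force: [0.8, -0.0, -1.8]
gripper_width: 0.379
```

Emit:
carry_out --pt "-0.6 -0.102 0.904 0 0 0 0" --pt "-0.6 -0.102 0.904 0 0 0 0" --pt "-0.6 0 0 0 0 0 0" --pt "-0.6 0 0 0.8 0 0 0" --pt "-0.6 0 0 0.8 0 0 0" --pt "-0.6 0 0 0.4 0 0 0" --pt "-0.6 0 0 0 0 0 0" --pt "-0.6 0 0 0 0 0 0"

```text
time_s: 24.8
eef_pos: [0.5644, 0.3147, 0.1037]
orientation: [-0.051, 0.999, 0.0, 0.001]
force: [-0.3, -0.1, -1.2]
gripper_width: 0.372
```

Emit:
carry_out --pt "-0.6 0 0 0.1 0 0 0" --pt "-0.6 0 0 0.06 0 0 0" --pt "-0.6 0 0 0 0 0 0"

```text
time_s: 25.18
eef_pos: [0.5653, 0.3156, 0.0979]
orientation: [-0.051, 0.999, 0.001, 0.003]
force: [-5.8, -4.4, 22.5]
gripper_width: 0.374
```

Emit:
carry_out --pt "-0.6 0 0 -0.05 0 0 0" --pt "0 0 0 0 0 0 0" --pt "0.2 0 0 0 0 0 0" --pt "0.2 0 0 -0.7 0 0 0" --pt "0.2 0 0 -0.9 0 0 0" --pt "0.2 0 0 -0.4 0 0 0" --pt "0.5 -0.039 -0.855 0 0 0 0" --pt "0.5 -0.039 -0.855 0 0 0 0" --pt "0.5 -0.039 -0.855 0 0 0 0" --pt "0.5 -0.039 -0.855 0 0 0 0"

```text
time_s: 26.42
eef_pos: [0.5938, 0.1104, 0.2152]
orientation: [-0.051, 0.999, -0.0, -0.0]
force: [0.4, -0.0, 0.2]
gripper_width: 0.754
```

Emit:
carry_out --pt "0.5 -0.039 -0.855 0 0 0 0" --pt "0.5 -0.039 -0.855 0 0 0 0" --pt "0.5 -0.039 -0.855 0 0 0 0" --pt "0.5 -0.039 -0.855 0 0 0 0" --pt "0.5 -0.039 -0.855 0 0 0 0" --pt "0.5 -0.039 -0.855 0 0 0 0" --pt "0.5 -0.039 -0.855 0 0 0 0" --pt "0.5 0 0 0.4 0 0 0" --pt "0.5 0 0 0 0 0 0"

```text
time_s: 27.55
eef_pos: [0.6451, -0.2436, 0.1887]
orientation: [-0.051, 0.999, 0.001, -0.002]
force: [-0.3, -0.6, -0.1]
gripper_width: 0.747
```

Run:
```python
from h import *
c=local('w5.png'); go((c[0],c[1],.0575)) 
p,d=robot.read_camera('top'); save(p,'top4.png'); P=cloud(robot.calibration('top'),d)
for f in flasks(P): print('flask',rect(f[:,:2]))
for f in flasks(P,.11,.135,(.4,.65),(.13,.38)): print('loaded',rect(f[:,:2]),f[:,2].mean())
```

```text
cap (array([ 649.7, -242.5]), array([32.1, 32.5]), 9.6) 2227
body (array([ 649.6, -243. ]), array([49.5, 43.4]), 26.2) 718
t 27.6 tcp [ 0.6458 -0.2432  0.1902] psi -174.15 w 0.75 F [-0.2  0.2  0. ] j6 -0.57
 shift [-0.07  0.01  2.21] =  [-0.022  0.002  0.737] x 3 psi -174.1
flask (array([ 462.7, -416.3]), array([32.2, 31.9]), 18.2)
loaded (array([561.2, 313.4]), array([31.5, 32.7]), 2.1) 0.12005045060584693
loaded (array([454.2, 297.7]), array([32.4, 31.5]), 24.2) 0.12037212138700155
```

View pics/w5.png

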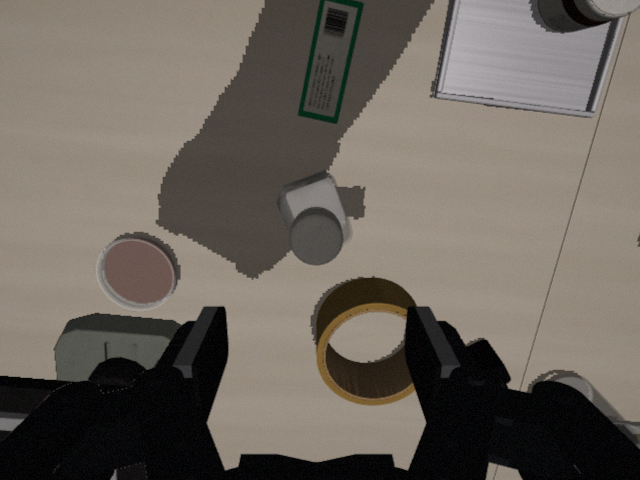

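The third flask is at (318,235), with free space around it. The tape at (370,340) is low and clear.

Emit:
carry_out --pt "0.5 -0.07 0.01 0.2 0 0 -0.056" --pt "0.5 0 0 0.5 0 0 -0.056" --pt "0.5 0 0 0.78 0 0 0" --pt "0.5 0 0 0.72 0 0 0" --pt "0.5 0 0 0 0 0 0" --pt "-0.6 0 0 0 0 0 0" --pt "-0.6 0 0 0 0 0 0" --pt "-0.6 0 0 0 0 0 0" --pt "-0.6 0 0 -0.5 0 0 0" --pt "-0.6 0 0 -0.9 0 0 0.056"

```text
time_s: 28.9
eef_pos: [0.6495, -0.242, 0.1431]
orientation: [-0.136, 0.991, 0.001, -0.002]
force: [1.0, -0.3, -0.8]
gripper_width: 0.373
```

Emit:
carry_out --pt "-0.6 0 0 -0.9 0 0 0.056" --pt "-0.6 0 0 -0.5 0 0 0"

```text
time_s: 29.15
eef_pos: [0.6522, -0.2434, 0.2328]
orientation: [-0.051, 0.999, -0.002, 0.003]
force: [0.3, -0.4, -1.5]
gripper_width: 0.373
```

Run:
```python
from h import *
go((.5758,.2041,.225),(.5758,.2041,.0955))
```

```text
t 29.15 tcp [ 0.6522 -0.2434  0.2328] psi -174.2 w 0.37 F [ 0.3 -0.4 -1.5] j6 -0.56
 shift [0.51 7.55 0.13] =  [0.064 0.944 0.016] x 8 psi -174.2
 shift [-0.    0.    2.16] =  [-0.     0.     0.719] x 3 psi -174.2
```

Emit:
carry_out --pt "-0.6 0.064 0.944 0 0 0 0" --pt "-0.6 0.064 0.944 0 0 0 0" --pt "-0.6 0.064 0.944 0 0 0 0" --pt "-0.6 0.064 0.944 0 0 0 0" --pt "-0.6 0.064 0.944 0 0 0 0" --pt "-0.6 0.064 0.944 0 0 0 0" --pt "-0.6 0.064 0.944 0 0 0 0" --pt "-0.6 0.064 0.944 0 0 0 0" --pt "-0.6 0 0 0 0 0 0"

```text
time_s: 30.28
eef_pos: [0.5732, 0.2089, 0.2288]
orientation: [-0.054, 0.999, 0.001, 0.001]
force: [0.2, 0.1, -1.2]
gripper_width: 0.376
```

Emit:
carry_out --pt "-0.6 0 0 0.8 0 0 0" --pt "-0.6 0 0 0.8 0 0 0" --pt "-0.6 0 0 0.4 0 0 0" --pt "-0.6 0 0 0 0 0 0" --pt "-0.6 0 0 0 0 0 0"

```text
time_s: 30.9
eef_pos: [0.5755, 0.2046, 0.1094]
orientation: [-0.051, 0.999, 0.0, 0.001]
force: [0.6, 0.1, -1.2]
gripper_width: 0.373
```

Emit:
carry_out --pt "-0.6 0 0 0.1 0 0 0" --pt "-0.6 0 0 0.08 0 0 0" --pt "-0.6 0 0 0 0 0 0"

```text
time_s: 31.28
eef_pos: [0.5747, 0.2055, 0.0978]
orientation: [-0.051, 0.999, 0.0, 0.001]
force: [0.3, 1.2, 2.0]
gripper_width: 0.378
```

Emit:
carry_out --pt "-0.6 0 0 0.03 0 0 0" --pt "-0.6 0 0 0 0 0 0" --pt "0 0 0 0 0 0 0" --pt "0.2 0 0 0 0 0 0" --pt "0.2 0 0 -0.7 0 0 0" --pt "0.2 0 0 -0.9 0 0 0" --pt "0.2 0 0 -0.5 0 0 0" --pt "0.5 0.243 -0.843 0 0 0 0" --pt "0.5 0.243 -0.843 0 0 0 0" --pt "0.5 0.243 -0.843 0 0 0 0"

```text
time_s: 32.52
eef_pos: [0.5456, 0.0482, 0.2208]
orientation: [-0.051, 0.999, -0.0, -0.0]
force: [0.3, -0.1, -0.1]
gripper_width: 0.748
```

Emit:
carry_out --pt "0.5 0.243 -0.843 0 0 0 0" --pt "0.5 0.243 -0.843 0 0 0 0" --pt "0.5 0.243 -0.843 0 0 0 0" --pt "0.5 0.243 -0.843 0 0 0 0" --pt "0.5 0.243 -0.843 0 0 0 0" --pt "0.5 0.243 -0.843 0 0 0 0" --pt "0.5 0.243 -0.843 0 0 0 0" --pt "0.5 0.243 -0.843 0 0 0 0" --pt "0.5 0.243 -0.843 0 0 0 0" --pt "0.5 0 0 0.4 0 0 0"

```text
time_s: 33.78
eef_pos: [0.4617, -0.4217, 0.1977]
orientation: [-0.049, 0.999, -0.002, 0.001]
force: [0.3, 1.2, 0.1]
gripper_width: 0.75
```

Emit:
carry_out --pt "0.5 0 0 0 0 0 0"

```text
time_s: 33.9
eef_pos: [0.4605, -0.4159, 0.1946]
orientation: [-0.051, 0.999, 0.002, -0.002]
force: [0.2, 0.4, 0.1]
gripper_width: 0.752
```

Run:
```python
from h import *
c=local('w6.png'); go((c[0],c[1],.0575)) 
p,d=robot.read_camera('top'); save(p,'top5.png'); P=cloud(robot.calibration('top'),d)
for f in flasks(P): print('flask',rect(f[:,:2]))
for f in flasks(P,.11,.135,(.4,.65),(.13,.38)): print('loaded',rect(f[:,:2]),f[:,2].mean())
```

```text
cap (array([ 463.6, -416.7]), array([32. , 32.3]), 4.9) 2142
body (array([ 455.4, -419.2]), array([33. , 43.4]), 13.9) 613
t 33.95 tcp [ 0.4612 -0.4159  0.196 ] psi -174.15 w 0.75 F [0.  0.3 0.1] j6 -0.95
 shift [-0.04 -0.02  2.31] =  [-0.013 -0.006  0.769] x 3 psi -174.2
flask (array([ 474. , -416.3]), array([ 9., 23.]), 0.1)
loaded (array([570.4, 205.6]), array([31. , 30.9]), 1.6) 0.12050842435614267
loaded (array([561.1, 313.4]), array([31.6, 31.3]), 89.3) 0.12026930852028148
loaded (array([453.5, 299.2]), array([30.5, 32.7]), 0.5) 0.12049403680791712
```

Emit:
carry_out --pt "0.5 -0.04 -0.02 0.3 0 0 -0.045" --pt "0.5 0 0 0.5 0 0 0" --pt "0.5 0 0 0.78 0 0 0" --pt "0.5 0 0 0.72 0 0 0" --pt "0.5 0 0 0 0 0 0" --pt "-0.6 0 0 0 0 0 0" --pt "-0.6 0 0 0 0 0 0" --pt "-0.6 0 0 0 0 0 0" --pt "-0.6 0 0 -0.5 0 0 0" --pt "-0.6 0 0 -0.9 0 0 0.045"

```text
time_s: 35.25
eef_pos: [0.4635, -0.4166, 0.143]
orientation: [-0.049, 0.999, 0.001, -0.001]
force: [0.4, -0.7, -1.3]
gripper_width: 0.373
```

Emit:
carry_out --pt "-0.6 0 0 -0.9 0 0 0" --pt "-0.6 0 0 -0.5 0 0 0"

```text
time_s: 35.5
eef_pos: [0.4655, -0.4188, 0.2318]
orientation: [-0.051, 0.999, -0.002, 0.002]
force: [-0.1, 0.3, -2.5]
gripper_width: 0.378
```

Run:
```python
from h import *
go((.4664,.1929,.225),(.4664,.1929,.0955))
```

```text
t 35.5 tcp [ 0.4655 -0.4188  0.2318] psi -174.14 w 0.38 F [-0.1  0.3 -2.5] j6 -0.95
 shift [-1.06 10.14  0.11] =  [-0.096  0.922  0.01 ] x 11 psi -174.1
 shift [-0.    0.    2.16] =  [-0.     0.     0.719] x 3 psi -174.1
```

Emit:
carry_out --pt "-0.6 -0.096 0.92 0 0 0 0" --pt "-0.6 -0.096 0.92 0 0 0 0" --pt "-0.6 -0.096 0.92 0 0 0 0" --pt "-0.6 -0.096 0.92 0 0 0 0" --pt "-0.6 -0.096 0.92 0 0 0 0" --pt "-0.6 -0.096 0.92 0 0 0 0" --pt "-0.6 -0.096 0.92 0 0 0 0" --pt "-0.6 -0.096 0.92 0 0 0 0" --pt "-0.6 -0.096 0.92 0 0 0 0" --pt "-0.6 -0.096 0.92 0 0 0 0"

```text
time_s: 36.75
eef_pos: [0.4657, 0.1392, 0.2284]
orientation: [-0.051, 0.999, -0.0, 0.001]
force: [0.7, -0.5, -0.8]
gripper_width: 0.378
```

Emit:
carry_out --pt "-0.6 -0.096 0.92 0 0 0 0" --pt "-0.6 0 0 0 0 0 0" --pt "-0.6 0 0 0.8 0 0 0" --pt "-0.6 0 0 0.8 0 0 0" --pt "-0.6 0 0 0.4 0 0 0" --pt "-0.6 0 0 0.1 0 0 0" --pt "-0.6 0 0 0 0 0 0"

```text
time_s: 37.62
eef_pos: [0.4662, 0.1924, 0.1019]
orientation: [-0.051, 0.999, -0.0, 0.001]
force: [-0.3, 0.8, -1.7]
gripper_width: 0.377
```

Emit:
carry_out --pt "-0.6 0 0 0.05 0 0 0" --pt "-0.6 0 0 0.04 0 0 0" --pt "-0.6 0 0 0 0 0 0"

```text
time_s: 38.0
eef_pos: [0.4666, 0.1931, 0.0969]
orientation: [-0.051, 0.999, 0.0, 0.001]
force: [-0.8, 0.3, 4.3]
gripper_width: 0.378
```

Emit:
carry_out --pt "-0.6 0 0 0.02 0 0 0" --pt "0 0 0 0 0 0 0" --pt "0.2 0 0 0 0 0 0" --pt "0.2 0 0 -0.7 0 0 0" --pt "0.2 0 0 -0.9 0 0 0" --pt "0.2 0 0 -0.3 0 0 0" --pt "0.5 0.04 -0.72 0 0 0 0" --pt "0.5 0.04 -0.72 0 0 0 0" --pt "0.5 0.04 -0.72 0 0 0 0" --pt "0.5 0 0 0 0 0 0"

```text
time_s: 39.25
eef_pos: [0.4717, 0.061, 0.2084]
orientation: [-0.049, 0.999, -0.0, -0.0]
force: [1.3, 0.5, -0.0]
gripper_width: 0.752
```

```bash
cat >> h.py <<'E'
def dial(name):
    p,d=robot.read_camera('wrist'); save(p,name); P=cloud(robot.calibration('wrist'),d)
    A=(np.hypot(P[...,0]-.4724,P[...,1]-.0631)<.04)&(P[...,2]>.085)&(P[...,2]<.11)
    k,L,s,_=cv2.connectedComponentsWithStats(A.astype(np.uint8)); A=L==1+s[1:,4].argmax()
    print('bar',rect(P[A][:,:2]),A.sum())
E
python3 - <<'E'
from h import *
dial('w7.png'); go((.4724,.0640,.19,143),(.4724,.064,.069))
p,d=robot.read_camera('top'); save(p,'top6.png'); P=cloud(robot.calibration('top'),d)
for f in flasks(P): print('flask',rect(f[:,:2]))
for f in flasks(P,.11,.135,(.4,.65),(.13,.38)): print('loaded',rect(f[:,:2]),f[:,2].mean())
E
```

```text
bar (array([472.3,  67.2]), array([14.5, 46.4]), 57.4) 1682
t 39.3 tcp [0.4716 0.0623 0.2084] psi -174.3 w 0.75 F [-0.3  0.4  1.2] j6 -0.12
 turn z +0.0474 x 5
 shift [0.01 0.03 0.31] =  [0.007 0.03  0.306] x 1 psi 143
 shift [0.   0.   2.02] =  [0.    0.    0.672] x 3 psi 143
loaded (array([570.4, 205.7]), array([31.4, 30.8]), 90.0) 0.12071691658746048
loaded (array([561.2, 313.3]), array([31.4, 31.4]), 1.3) 0.12055516200171124
loaded (array([453.5, 299. ]), array([30.6, 32.8]), 0.1) 0.12016508580869104
```

View pics/w7.png

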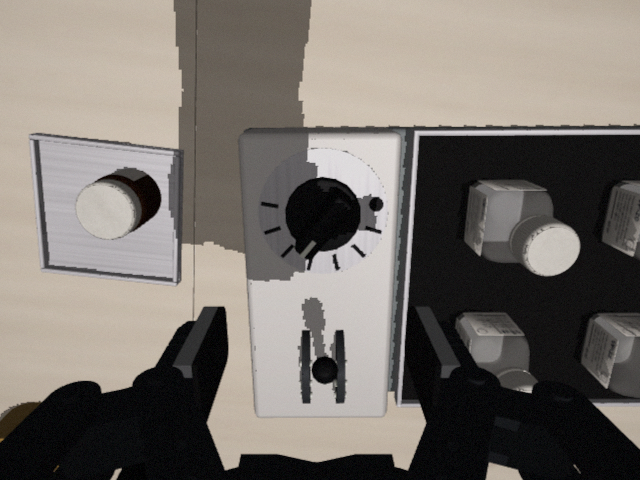

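The jar is in the tray and flasks are on the platform. The lever is home. I need the dial angle more precisely, because the stripe at (308,247) lies between ticks 4 and 5.

Run:
```python
from h import *
p,d=robot.read_camera('wrist'); cal=robot.calibration('wrist'); P=cloud(cal,d)
g=p.mean(2); C=np.array([.4724,.0645])
x,y,z=P[...,0],P[...,1],P[...,2]
near=np.hypot(x-C[0],y-C[1])
# stripe: bright on bar
m=(z>.088)&(near<.035)
print('bar top z',np.median(z[m]),'gray pct',np.percentile(g[m],[5,50,90,97]))
st=m&(g>90); q=P[st]; print('stripe n',len(q),q.mean(0),np.ptp(q,0))
b=P[m][:,:2]; print('bar centre',b.mean(0)); ev,V=np.linalg.eigh(np.cov(b.T)); print('pca angle',np.degrees(np.arctan2(V[1,1],V[0,1])))
# ticks: dark on panel level ring
t=(abs(z-.055)<.005)&(near>.033)&(near<.052)
loc=cv2.blur(g.astype(np.float32),(25,25)); dk=t&(g<70)
k,L,s,_=cv2.connectedComponentsWithStats(dk.astype(np.uint8)); T=[]
for i in range(1,k):
    if s[i,4]>15:
        c=P[L==i].mean(0); T.append(c); print('tick',s[i,4],c.round(4),'rel r',round(np.hypot(*(c[:2]-C)),4),'ang',round(np.degrees(np.arctan2(c[1]-C[1],c[0]-C[0])),1))
o=p[120:300,230:420]; save(cv2.resize(o,None,fx=4,fy=4,interpolation=cv2.INTER_CUBIC)[:600],'dz.png')
```

```text
bar top z 0.2825952726943657 gray pct [ 2.          8.33333333 13.33333333 24.33333333]
stripe n 200 [0.47868186 0.0462581  0.186131  ] [0.03668863 0.04738225 0.19963685]
bar centre [0.46185891 0.06442152]
pca angle 96.73990241219607
tick 151 [0.4615 0.1021 0.0573] rel r 0.0391 ang 106.2
tick 58 [0.4692 0.027  0.0573] rel r 0.0377 ang -94.8
tick 56 [0.4883 0.0302 0.0573] rel r 0.0378 ang -65.1
tick 56 [0.4799 0.1024 0.0574] rel r 0.0386 ang 78.8
tick 45 [0.4971 0.0947 0.0572] rel r 0.039 ang 50.8
tick 56 [0.5033 0.0427 0.0573] rel r 0.0378 ang -35.3
tick 39 [0.5082 0.0793 0.0573] rel r 0.0388 ang 22.5
tick 35 [0.5114 0.0599 0.0573] rel r 0.0393 ang -6.7
```

View pics/dz.png

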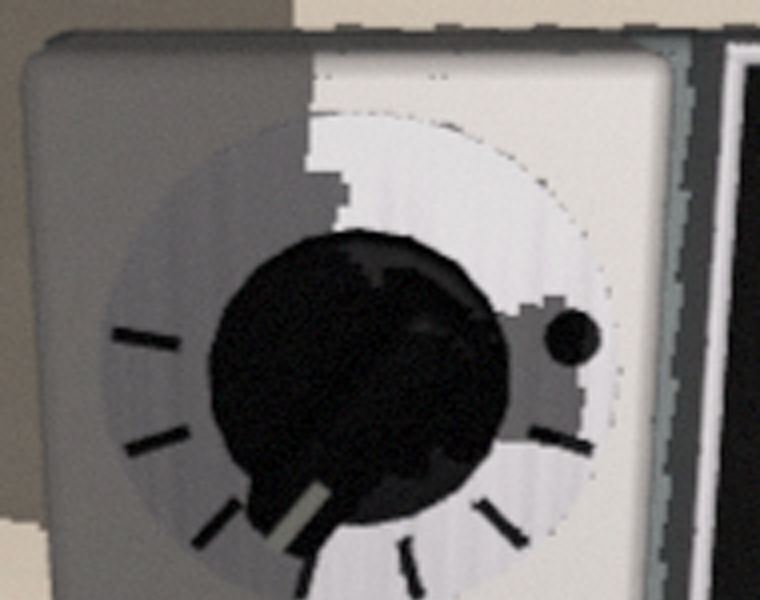

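Ticks are resolved. Tick 5 is at -35.3° in world and the bar is at -33°, so the dial is at mark 5. Mark 4 is at about -8°. I'll grip the bar and turn it one click counter-clockwise.

Emit:
carry_out --pt "0 0 0 0 0 0 0.057" --pt "0 0 0 0 0 0 0.057" --pt "0 0 0 0 0 0 0.057" --pt "0 0 0 0 0 0 0.057" --pt "0 0.02 0.05 0.6 0 0 0" --pt "0 0 0 0.6 0 0 0" --pt "0 0 0 0.6 0 0 0" --pt "0 0 0 0 0 0 0" --grip_force 40

```text
time_s: 40.4
eef_pos: [0.4698, 0.0676, 0.0984]
orientation: [0.301, 0.954, -0.001, -0.003]
force: [-0.3, -0.4, 0.3]
gripper_width: 0.504
```

Run:
```python
from h import *
dial('w8.png'); go((.4724,.0655,.070,145))
```

```text
bar (array([473.7,  65.7]), array([14. , 46.1]), 57.1) 4080
t 40.45 tcp [0.4713 0.0674 0.1   ] psi 144.92 w 0.5 F [0.3 0.3 0.6] j6 0.6
 turn z -0.0004 x 1
 shift [-0.03 -0.02  0.5 ] =  [-0.033 -0.015  0.5  ] x 1 psi 145
```

Emit:
carry_out --pt "0 -0.04 0 0.48 0 0 -0.01" --pt "0 0 0 0 0 0 0" --pt "-0.95 0 0 0 0 0 0" --pt "-0.95 0 0 0 0 0 0" --pt "-0.95 0 0 0 0 0 0" --pt "-0.95 0 0 0 0 0 0"

```text
time_s: 41.2
eef_pos: [0.4745, 0.0639, 0.0734]
orientation: [0.288, 0.958, -0.001, 0.001]
force: [-3.1, -4.1, 6.5]
gripper_width: 0.156
```

Run:
```python
from h import *
go()
```

```text
t 41.2 tcp [0.4745 0.0639 0.0734] psi 146.57 w 0.16 F [-3.1 -4.1  6.5] j6 0.56
```

Gripped with low side forces. Turning counter-clockwise by 28.6° (-0.159).

Emit:
carry_out --pt "-0.95 0 0 0 0 0 -0.04" --pt "-0.95 0 0 0 0 0 -0.04" --pt "-0.95 0 0 0 0 0 -0.04" --pt "-0.95 0 0 0 0 0 -0.035" --pt "-0.95 0 0 0 0 0 0" --pt "-0.95 0 0 0 0 0 0"

```text
time_s: 41.95
eef_pos: [0.475, 0.0653, 0.0734]
orientation: [0.048, 0.999, 0.0, 0.001]
force: [-1.4, 0.6, 3.8]
gripper_width: 0.153
```

Run:
```python
from h import *
go(); print(robot.sense()['wrist_torque'])
```

```text
t 41.95 tcp [0.475  0.0653 0.0734] psi 174.51 w 0.15 F [-1.4  0.6  3.8] j6 0.08
[ 0.1042306   0.35790505 -0.03614809]
```

Emit:
carry_out --pt "-0.5 0 0 0 0 0 0" --pt "-0.2 0 0 0 0 0 0" --pt "-0.1 0 0 0 0 0 0" --pt "-0.1 0 0 -0.6 0 0 0" --pt "0.2 0 0 -0.9 0 0 -0.05" --pt "0.2 0 0 -0.8 0 0 0" --pt "0.2 0 0 0 0 0 0"

```text
time_s: 42.82
eef_pos: [0.4771, 0.065, 0.2134]
orientation: [-0.031, 1.0, -0.0, 0.004]
force: [0.3, -0.6, -0.4]
gripper_width: 0.602
```

Run:
```python
from h import *
dial('w9.png'); go((.549,.0735,.2,185.85),(.549,.0735,.1075)) 
p,d=robot.read_camera('top'); save(p,'top7.png'); P=cloud(robot.calibration('top'),d)
for f in flasks(P,.11,.135,(.4,.65),(.13,.38)): print('loaded',rect(f[:,:2]),f[:,2].mean())
```

```text
bar (array([470.3,  65.9]), array([14.1, 46.2]), 81.6) 1556
t 42.88 tcp [0.4756 0.065  0.2112] psi -176.48 w 0.6 F [ 0.   0.4 -0.7] j6 -0.08
 turn z -0.0130 x 1
 shift [-1.23  0.02  0.19] =  [-0.616  0.008  0.093] x 2 psi 185.8
 shift [-0.    0.    1.54] =  [-0.     0.     0.771] x 2 psi 185.8
loaded (array([572.4, 205.9]), array([31.1, 27.6]), 88.7) 0.12032954833117941
loaded (array([561.5, 313.1]), array([31.5, 31.8]), 19.4) 0.12060346236736418
loaded (array([453.5, 298.3]), array([32.6, 31.7]), 31.4) 0.12025278769941461
```

View pics/w9.png

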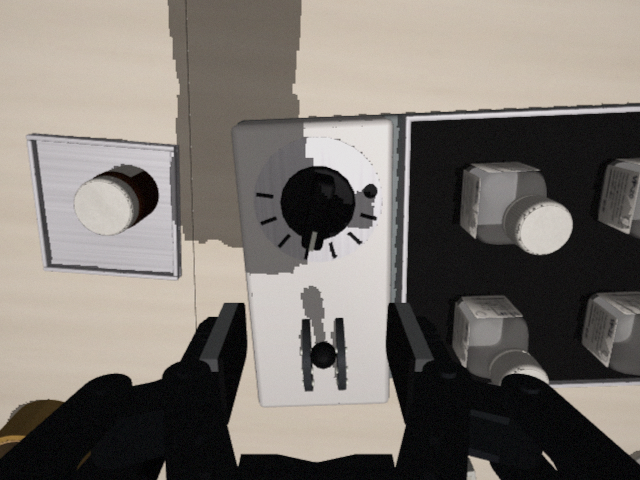

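The bar is at -8.4°, which is mark 4 (nominal -8.5°), with the stripe at (313,243) on tick 4. All four flasks stand on the platform and the jar is in the tray. The last step is the lever to upright.

Emit:
carry_out --pt "0.2 -0.615 0.01 0.1 0 0 -0.013" --pt "0.2 -0.615 0.01 0.1 0 0 0" --pt "0.2 0 0 0 0 0 0" --pt "0.2 0 0 0.76 0 0 0" --pt "0.2 0 0 0.76 0 0 0" --pt "0.2 0 0 0 0 0 0" --grip_force 30

```text
time_s: 43.68
eef_pos: [0.5427, 0.0722, 0.1025]
orientation: [-0.051, 0.999, 0.0, -0.005]
force: [-0.9, -0.4, 0.2]
gripper_width: 0.598
```

Emit:
carry_out --pt "-0.9 0 0 0 0 0 0" --pt "-0.9 0 0 0 0 0 0" --pt "-0.9 0 0 0 0 0 0" --pt "-0.9 0 0 0 0 0 0"

```text
time_s: 44.18
eef_pos: [0.5488, 0.0733, 0.1084]
orientation: [-0.052, 0.999, 0.001, 0.002]
force: [-1.7, 4.4, 7.1]
gripper_width: 0.178
```

Emit:
carry_out --pt "-0.9 -0.143 0 -0.08 0 0 0" --pt "-0.9 -0.152 0 -0.065 0 0 0" --pt "-0.9 -0.16 0 -0.047 0 0 0" --pt "-0.9 -0.164 0 -0.03 0 0 0" --pt "-0.9 -0.166 0 -0.01 0 0 0" --pt "-0.9 0 0 0 0 0 0" --pt "-0.9 0 0 0 0 0 0"

```text
time_s: 45.05
eef_pos: [0.594, 0.078, 0.1212]
orientation: [-0.052, 0.999, 0.001, -0.0]
force: [-2.2, 4.6, 2.9]
gripper_width: 0.175
```

Run:
```python
from h import *
go()
```

```text
t 45.05 tcp [0.594  0.078  0.1212] psi -174.1 w 0.17 F [-2.2  4.6  2.9] j6 -0.1
```

Emit:
carry_out --pt "-0.5 0 0 0 0 0 0" --pt "0 0 0 0 0 0 0" --pt "0.2 0 0 0 0 0 0" --pt "0.2 0 0 -0.6 0 0 0" --pt "0.2 0 0 -0.9 0 0 0" --pt "0.2 0.6 0 0 0 0 0" --pt "0.2 0 0 0 0 0 0"

```text
time_s: 45.92
eef_pos: [0.557, 0.0731, 0.211]
orientation: [-0.051, 0.999, -0.0, -0.0]
force: [-0.5, 1.3, 0.1]
gripper_width: 0.6
```

Run:
```python
from h import *
p,d=robot.read_camera('wrist'); save(p,'w10.png'); P=cloud(robot.calibration('wrist'),d)
x,y,z=P[...,0],P[...,1],P[...,2]
for a,b in((.07,.083),(.09,.11),(.11,.12),(.12,.13),(.13,.14),(.14,.15),(.15,.17)):
    A=(x>.53)&(x<.66)&(y>.06)&(y<.095)&(z>a)&(z<b)
    if A.sum()>5: print(a,A.sum(),np.median(P[A],0).round(4),P[A].min(0).round(4),P[A].max(0).round(4))
dial('w11.png'); go()
```

```text
0.07 984 [0.5857 0.0752 0.0787] [0.5703 0.06   0.0701] [0.6231 0.0949 0.083 ]
0.09 161 [0.5918 0.0777 0.1004] [0.5902 0.0741 0.0901] [0.5951 0.0827 0.11  ]
0.11 28 [0.591  0.0779 0.1118] [0.5883 0.0741 0.1101] [0.5932 0.0821 0.1193]
0.12 142 [0.5878 0.0777 0.1264] [0.5864 0.0704 0.1208] [0.596  0.0861 0.13  ]
0.13 194 [0.5877 0.0773 0.1351] [0.5858 0.0704 0.1301] [0.5947 0.0862 0.1399]
0.14 242 [0.5872 0.0775 0.1456] [0.5854 0.0703 0.14  ] [0.595  0.0861 0.15  ]
0.15 612 [0.5912 0.0779 0.1554] [0.5856 0.0707 0.15  ] [0.5999 0.0858 0.1582]
bar (array([473.2,  65.8]), array([14., 46.]), 81.6) 2053
t 46.02 tcp [0.559  0.0732 0.2106] psi -174.15 w 0.6 F [ 0.5  0.7 -0.2] j6 -0.1
```

View pics/w10.png

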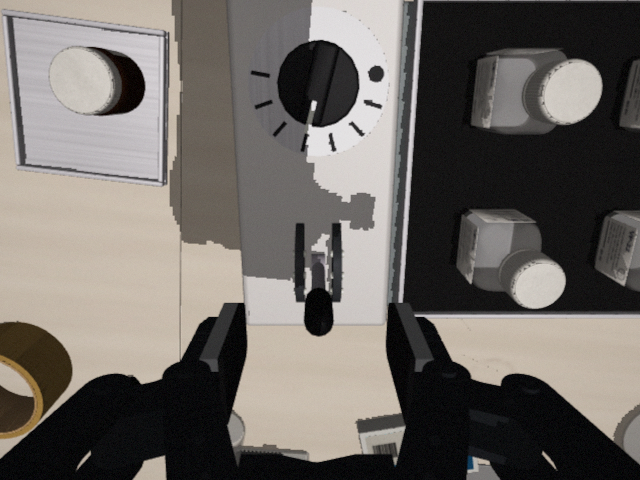

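The lever is upright within about 0.03 rad and the dial is at tick 4. I'll retract for a last overview.

Emit:
carry_out --pt "0.2 0 0 -0.8 0 0 0" --pt "0.2 0.4 -0.85 0 0 0 0" --pt "0.2 0.4 -0.85 0 0 0 0" --pt "0.2 0.4 -0.85 0 0 0 0" --pt "0.2 0.4 -0.85 0 0 0 0" --pt "0.2 0.4 -0.85 0 0 0 0" --pt "0.2 0 -0.9 0 0 0 0" --pt "0.2 0 -0.9 0 0 0 0" --pt "0.2 0 0 0 0 0 0"

```text
time_s: 47.15
eef_pos: [0.4769, -0.3041, 0.2573]
orientation: [-0.049, 0.999, -0.0, -0.0]
force: [0.1, 0.5, -0.8]
gripper_width: 0.603
```

Run:
```python
from h import *
p,d=robot.read_camera('top'); save(cv2.resize(p[130:370,120:520],None,fx=2,fy=2,interpolation=cv2.INTER_CUBIC),'topf.png'); P=cloud(robot.calibration('top'),d)
for f in flasks(P,.11,.135,(.4,.65),(.13,.38)): print('loaded',rect(f[:,:2]),f[:,2].mean())
x,y,z=P[...,0],P[...,1],P[...,2]
A=(x>.55)&(x<.66)&(y>.055)&(y<.1)&(z>.145)&(z<.17); print('lever top',P[A].mean(0),A.sum())
A=(abs(x-.503)<.06)&(abs(y+.108)<.06)&(z>.05)&(z<.07); print('jar',rect(P[A][:,:2]),A.sum())
```

```text
loaded (array([570.4, 205.4]), array([32.7, 30.6]), 88.5) 0.12042432989551843
loaded (array([561.1, 313.2]), array([32.5, 30.9]), 43.5) 0.12060348701593192
loaded (array([463.9, 193.8]), array([32.4, 30.4]), 43.8) 0.12032298228192347
loaded (array([453.5, 297.8]), array([31.2, 32.2]), 63.5) 0.12035129291919007
lever top [0.5911842  0.07648419 0.15424315] 42
jar (array([485.2, -87.1]), array([39.2, 41.3]), 89.7) 268
```

View pics/topf.png

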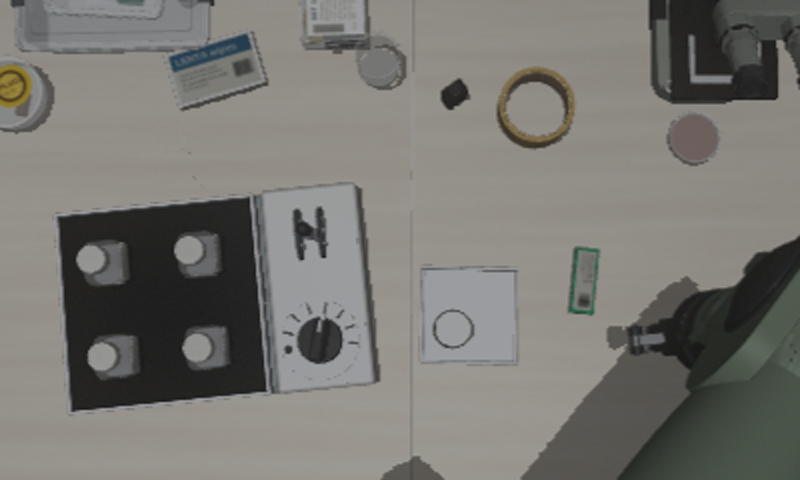

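```bash
python3 -c "
from bench import robot
print(robot.sense()['time_s'],robot.sign_off())"
```

```text
the job is handed in; nothing more can be done
47.2 None
```

The job is done in the order you asked, and I handed it in at 47.2 s on the robot's clock.

- **Lever home:** I pulled it to stop until it would go no further and the force built up. A wrist picture showed it leaning toward the robot.
- **Jar:** it stands upright in the tray. It is now about 2–3 cm from where I set it down, near (0.485, -0.087), but still inside the lip. It moved after I let go and I don't know why.
- **Flasks:** there were four, and all four stand on the platform, with cap heights of about 0.120 m.
- **Dial:** I turned it one click, from mark 5 to mark 4. The bar measures -8.4° against a nominal -8.5°.
- **Lever start:** it is set to slow, upright. The checks put it about 0.02–0.05 rad short of upright, toward the robot, and I left it there.
- **Other things:** those the last picture shows stand where they were, and the arm touches nothing.

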